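# Find the slack valve-holder mount and fold its tag down

## Task

One of the three sprung valve-holder mounts on the test chassis has gone slack and is to be marked for replacement. Starting at the mount nearest the brass crank and working along the row, press each black pad down at least 5 mm with a fingertip to feel its spring, then push the hinged tag of the softest mount down flat. Only press and push: pick nothing up, leave the other two tags up, and do not disturb the crank or the loose parts on the bench.

Things in the scene. Friction and masses are not known exactly. Their poses are not given: they have to be found in the camera images.
- chassis: Aluminium test chassis, box 180 (x) x 420 (y) x 70 mm high, fixed. Origin under its centre, z up. Its +y end carries the drum dial (152 mm above the bench, the tallest part) and, past that end, the crank. Three mounts stand on its top in a row, pad centres at x = -40, y = +30 (nearest the crank), -50, -130 mm. Which mount stands at which place differs from run to run.
- mount_p: Valve-holder spring mount P: steel plate 118 (x) x 60 (y) x 3 mm fixed on the chassis top, with a pad on a coil spring and a hinged tag beyond it. Origin under the plate, below the pad's centre, 70 mm above the bench; axes parallel to the chassis's. Tag hinge line along y at x = +42, 13 mm above the origin. The three look alike; stiffness can only be felt.
- pad_p (a joint): Pad of mount P, m pressed down: under 0.001 at rest, 0.014 on its stop; springs back by itself. Black bakelite disc, 48 mm diameter, 18 mm deep skirt, flat top 115 mm above the bench at rest. Pressed 10 mm it pushes back with 2 to 9 N; the softest of the three with less than half the force of either other one.
- pad_p_top (a point): Centre of the flat top of the pad of mount P; moves with the pad.
- tag_p (a joint): Tag of mount P, rad: 0 raised (sloping up and away from the pad to the mount's +x, 31 degrees above level), 0.55 level on its rest; starts at 0 to 0.12. White-enamelled plate, 46 mm from hinge line to free edge, 34 wide, 3 thick; stays where left. Pressed straight down (1 to 4 N) 25 to 30 mm beyond the hinge line it goes level, upper face then 84.5 mm above the bench.
- tag_p_end (a point): Middle of the free edge of the tag of mount P, mid-thickness; moves with the tag.
- mount_q: Valve-holder spring mount Q: steel plate 118 (x) x 60 (y) x 3 mm fixed on the chassis top, with a pad on a coil spring and a hinged tag beyond it. Origin under the plate, below the pad's centre, 70 mm above the bench; axes parallel to the chassis's. Tag hinge line along y at x = +42, 13 mm above the origin. The three look alike; stiffness can only be felt.
- pad_q (a joint): Pad of mount Q, m pressed down: under 0.001 at rest, 0.014 on its stop; springs back by itself. Black bakelite disc, 48 mm diameter, 18 mm deep skirt, flat top 115 mm above the bench at rest. Pressed 10 mm it pushes back with 2 to 9 N; the softest of the three with less than half the force of either other one.
- pad_q_top (a point): Centre of the flat top of the pad of mount Q; moves with the pad.
- tag_q (a joint): Tag of mount Q, rad: 0 raised (sloping up and away from the pad to the mount's +x, 31 degrees above level), 0.55 level on its rest; starts at 0 to 0.12. White-enamelled plate, 46 mm from hinge line to free edge, 34 wide, 3 thick; stays where left. Pressed straight down (1 to 4 N) 25 to 30 mm beyond the hinge line it goes level, upper face then 84.5 mm above the bench.
- tag_q_end (a point): Middle of the free edge of the tag of mount Q, mid-thickness; moves with the tag.
- mount_r: Valve-holder spring mount R: steel plate 118 (x) x 60 (y) x 3 mm fixed on the chassis top, with a pad on a coil spring and a hinged tag beyond it. Origin under the plate, below the pad's centre, 70 mm above the bench; axes parallel to the chassis's. Tag hinge line along y at x = +42, 13 mm above the origin. The three look alike; stiffness can only be felt.
- pad_r (a joint): Pad of mount R, m pressed down: under 0.001 at rest, 0.014 on its stop; springs back by itself. Black bakelite disc, 48 mm diameter, 18 mm deep skirt, flat top 115 mm above the bench at rest. Pressed 10 mm it pushes back with 2 to 9 N; the softest of the three with less than half the force of either other one.
- pad_r_top (a point): Centre of the flat top of the pad of mount R; moves with the pad.
- tag_r (a joint): Tag of mount R, rad: 0 raised (sloping up and away from the pad to the mount's +x, 31 degrees above level), 0.55 level on its rest; starts at 0 to 0.12. White-enamelled plate, 46 mm from hinge line to free edge, 34 wide, 3 thick; stays where left. Pressed straight down (1 to 4 N) 25 to 30 mm beyond the hinge line it goes level, upper face then 84.5 mm above the bench.
- tag_r_end (a point): Middle of the free edge of the tag of mount R, mid-thickness; moves with the tag.
- crank_grip (a point): Middle of the brass crank's small handle (15 mm diameter, 30 mm long, along the chassis y), beyond the chassis's +y end; 34 mm from the crank shaft, which lies 105 mm above the bench. The crank starts within 0.8 rad of upright and turns easily, turning the dial: not to be disturbed.
- valve: Loose silver-topped glass valve standing upright on its black base, 33 mm diameter, 91 mm tall, origin under its centre. Stands on the bench on the robot's side of the chassis. Not to be disturbed.
- tuning_knob: Loose black bakelite tuning knob, 42 mm diameter at its skirt, 22 mm tall, lying flat, origin under its centre. On the bench on the robot's side of the chassis. Not to be disturbed.
- pointer_carrier: Loose mahogany pointer carrier, a bar 22 (x) x 75 (y) x 14 mm with a thin brass pointer 50 mm long along x on top, origin under the bar's centre. On the bench on the robot's side of the chassis. Not to be disturbed.
- spring_clamp: Loose steel spring clamp lying flat, about 140 (x) x 75 (y) x 26 mm, 0.3 kg, origin under its pivot. On the bench beyond the chassis's -y end. Not to be disturbed.

How it is judged:
On the way, in this order (a step that is already met when the one before it is completed fails the run):
1. the pad nearest the crank is pressed at least 5 mm (measured: 4.5) (((y of mount_p in the frame of chassis between -0.01 and 0.1 m and value of joint pad_p above 0.0045 m) or (y of mount_q in the frame of chassis between -0.01 and 0.1 m and value of joint pad_q above 0.0045 m) or (y of mount_r in the frame of chassis between -0.01 and 0.1 m and value of joint pad_r above 0.0045 m))), for 0.05 s.
2. then the middle pad is pressed likewise (((y of mount_p in the frame of chassis between -0.09 and -0.01 m and value of joint pad_p above 0.0045 m) or (y of mount_q in the frame of chassis between -0.09 and -0.01 m and value of joint pad_q above 0.0045 m) or (y of mount_r in the frame of chassis between -0.09 and -0.01 m and value of joint pad_r above 0.0045 m))), for 0.05 s.
3. then the pad farthest from the crank is pressed likewise (((y of mount_p in the frame of chassis between -0.2 and -0.09 m and value of joint pad_p above 0.0045 m) or (y of mount_q in the frame of chassis between -0.2 and -0.09 m and value of joint pad_q above 0.0045 m) or (y of mount_r in the frame of chassis between -0.2 and -0.09 m and value of joint pad_r above 0.0045 m))), for 0.05 s.
4. then the tag of the softest mount (the one whose weak spring lets the free pad sag by more than 0.55 mm) is pushed down flat (((value of joint pad_p between 0.00055 and 0.0015 m and value of joint tag_p above 0.46 rad) or (value of joint pad_q between 0.00055 and 0.0015 m and value of joint tag_q above 0.46 rad) or (value of joint pad_r between 0.00055 and 0.0015 m and value of joint tag_r above 0.46 rad))), for 0.2 s.
At the end, for the whole second after the job is handed in: The softest mount's tag is within 0.1 rad of level (joint above 0.46), the other two tags are still up (below 0.28 rad), all three pads are back up (within 2 mm), and the crank handle and loose parts are within 15 mm of where they began (((value of joint pad_p between 0.00055 and 0.0015 m and value of joint tag_p above 0.46 rad) or (value of joint pad_q between 0.00055 and 0.0015 m and value of joint tag_q above 0.46 rad) or (value of joint pad_r between 0.00055 and 0.0015 m and value of joint tag_r above 0.46 rad)) and (value of joint tag_p below 0.28 rad or value of joint pad_p between 0.00055 and 0.0015 m) and (value of joint tag_q below 0.28 rad or value of joint pad_q between 0.00055 and 0.0015 m) and (value of joint tag_r below 0.28 rad or value of joint pad_r between 0.00055 and 0.0015 m) and value of joint each of pad_p, pad_q, pad_r below 0.002 m and distance of each of valve, tuning_knob, pointer_carrier, spring_clamp, crank_grip from where it was at the start of the episode below 0.015 m); the robot touches nothing.
It fails at once if the tag of a mount that is not the softest is pushed down ((value of joint tag_p above 0.28 rad and value of joint pad_p below 0.00055 m) or (value of joint tag_q above 0.28 rad and value of joint pad_q below 0.00055 m) or (value of joint tag_r above 0.28 rad and value of joint pad_r below 0.00055 m)).
It fails at once if a loose part on the bench is picked up, knocked over or shifted by more than 15 mm (distance of any of valve, tuning_knob, pointer_carrier, spring_clamp from where it was at the start of the episode above 0.015 m or angle between valve's own z axis and vertical above 0.3 rad).
It fails at once if the crank is turned (its handle moves more than 15 mm) (distance of crank_grip from where it was at the start of the episode above 0.015 m).
It also fails if it takes over 48 s, if anything falls off the work surface, if the arm or the gripper's body presses on something with over 40 N, if the wrist force passes 120 N, or if a joint passes its speed limit or range.

## Robot

A 6-joint arm with a two-finger parallel gripper is mounted at the origin on the work surface. World frame = base frame: x ahead of the robot, y to its left, z up, the work surface at z = 0. Lengths are in m, angles in rad, forces in N, time in s.
With the tool pointing down it reaches from about 0.3 to 0.775 m from the base axis. Payload 14.6 kg.
Tool frame: the origin (TCP) lies at the very end of the fingers, on their centre line; the grasp point (between the pads) lies 19 mm behind it; z points along the fingers, y is the line along which they close (so a half turn about z gives the same grasp; the last joint's range is limited). The gripper opens to 94 mm and grips with 3 to 60 N. Pads are 16 mm wide; open, the fingers measure 119 mm over their backs; the gripper's body (75 mm by 177 mm) begins 78 mm behind the grasp point.
Start: joints at [1.066, 0.3, 1.521, -0, 1.321, -0.067], TCP at [0.233, 0.498, 0.205] pointing down, gripper open.
Joint ranges: [-3.03, 3.03], [-0.79, 2.21], [0.23, 2.52], [-1.04, 4.18], [0, 3.07], [-2.55, 2.55]. Speed limits (rad/s): [2.22, 2.22, 2.57, 3.14, 3.14, 3.14].

## Interface

Orientations are given as [roll, pitch, yaw] about the fixed x, y, z axes, in that order (R = Rz(yaw) Ry(pitch) Rx(roll)).
In Python, from station import ctrl gives the robot as it stands. The module is installed in compiled form; this text tells all that it offers.
- The arm moves only by the tool play_rows, never from a script. Its argument "commands" is a list of rows, each a list of 7 numbers: the shift along the tool's x, y, z in m, then the turn, a rotation vector about the tool's x, y, z in degrees, then the closure, from -1 (fully open) to 1 (shut). A call has 1 to 20 rows; each row shifts and turns the commanded pose from where the row before left it, along the tool's axes as they then stand; what a row does not reach is not made up. A row lasts 1/12 s, in which the tool goes at most 41.7 mm and 7.16 degrees, less where a joint would pass 70% of its speed; a pose out of reach is approached as far as the arm can. A call is refused whole if a number of a shift passes 0.0417 or a number of a turn 7.16, either way. A call with a gripper value outside its range is refused whole. The fingers move at their own pace and stop on an object; "force" is the grip in N (left out, the last holds). Time passes only in rows, so rows that do not move let the fingers close. It gives the time, the measured TCP pose, the force, the opening and the grip force at its end, in the units of the state.
- ctrl.get_obs(): the state, without advancing time (a new reading comes with each control period).
- ctrl.camera(name): name is "side" or "top"; returns the picture (384x512x3 uint8, blue, green, red); there is no depth.
- ctrl.camera_model(name): a dict with "fx", "fy", "cx", "cy" (pixels), "distortion" ([k1, k2, p1, p2, k3] as OpenCV has them; the pictures are not rectified), "rvec" (rotation vector, rad) and "tvec" (3), from world to camera coordinates, as OpenCV has them. Camera axes: x right, y down, z forward; pixel columns grow to the right and rows downward; lengths in m; the calibration is good to about 2 mm. A picture is of the moment at which its call begins. camera_model takes no time and is no camera call.
- ctrl.hand_in(): hands the job in; it is judged then, once.
The state is a dict: "time_s": time; "qpos": joint angles; "joint_vel": joint speeds; "tau": joint torques, N m; "ee_pos": TCP position; "eef_rot": TCP orientation; "force": force on the tool from outside, world axes, zero at the start; "moment": the same for the moment, N m; "grip_width": finger opening in m; "grip_force": force on a finger pad.
Only numpy, scipy, OpenCV 4.12 (cv2) and the standard library are available. Lean on these libraries where they do the work, as an engineer would, in place of code of your own. Each camera call takes 0.05 s, during which the arm holds its last target. There are 200 camera calls.

## Working session

There is one attempt and no reset: what is moved stays moved. The work goes in short steps, Python scripts to look and compute and a tool call to move; the robot and the scene stay as the last step left them, time stands still between calls to the robot, and variables do not carry over. Pictures are saved under pics/ and viewed, at most 10 in all, crops included, and the job is handed in when it is done.

Besides the shell and the picture viewer there is one more tool, called after "Emit:" by a JSON object that holds its "op" and its "data", one argument or row to a line. play_rows: Moves the arm, as the interface text tells. Its arguments: {"type":"object","properties":{"commands":{"type":"array","items":{"type":"array","items":{"type":"number"}}},"force":{"type":"number"}},"required":["commands"]}

```bash
mkdir -p pics; python3 - <<'E'
from station import ctrl
import cv2
for n in("top","side"):
    cv2.imwrite(f"pics/{n}0.png",ctrl.camera(n)); print(ctrl.camera_model(n))
print(ctrl.get_obs())
E
```

```text
{'fx': 438.38467899493855, 'fy': 438.38467899493855, 'cx': 255.44743712196032, 'cy': 188.0382053444876, 'distortion': array([-0.08047429,  0.        ,  0.        ,  0.        ,  0.        ]), 'rvec': array([ 2.22034776, -2.16328035,  0.11319733]), 'tvec': array([3.66024970e-04, 5.23772852e-01, 1.08498689e+00])}
{'fx': 445.97631377545963, 'fy': 445.97631377545963, 'cx': 255.20837194499205, 'cy': 191.26814413006886, 'distortion': array([-0.02677887,  0.        ,  0.        ,  0.        ,  0.        ]), 'rvec': array([ 2.20801317, -0.68690496,  0.33935166]), 'tvec': array([-0.42217286,  0.28805757,  1.08262254])}
{'time_s': 0.1, 'qpos': array([ 1.06638817e+00,  3.00378529e-01,  1.52147083e+00, -2.79929576e-05,
        1.32070250e+00, -6.66115858e-02]), 'joint_vel': array([ 0.00076544, -0.00085114,  0.00091744,  0.00062188, -0.00135076,
       -0.00026837]), 'tau': array([ 1.68034916e-03, -5.32648158e+01, -3.53279579e+01,  7.08686910e-02,
        2.36207078e-02, -2.61178923e-05]), 'ee_pos': array([0.23307992, 0.4979314 , 0.20498375]), 'eef_rot': array([-3.14063378e+00, -3.67913531e-05,  2.70380300e+00]), 'force': array([ 0.39624485, -0.02967034, -0.26548814]), 'moment': array([-0.02967382, -0.03732866, -0.04870365]), 'grip_force': 0.0, 'grip_width': 0.09417699703621958}
```

View pics/top0.png

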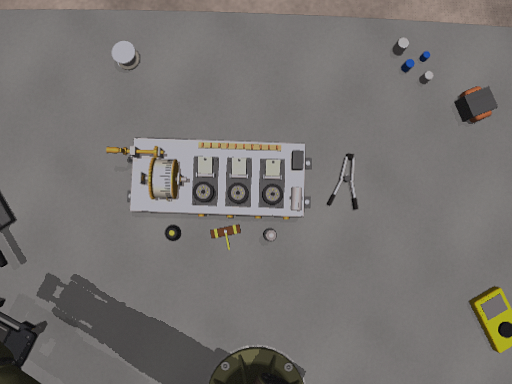

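View pics/side0.png

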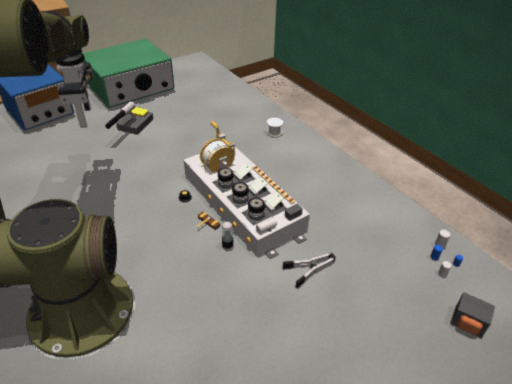

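The top view shows the pads near (204,191), (238,193) and (272,194), with the tags above them near y≈167. The crank is at the left, around (110-160,151), and the loose parts sit below the chassis. The side view agrees with this.

```bash
cat >h.py <<'E'
import cv2,numpy as np
from station import ctrl
def ray(n,uv,z):
    m=ctrl.camera_model(n);K=np.array([[m["fx"],0,m["cx"]],[0,m["fy"],m["cy"]],[0,0,1]])
    R=cv2.Rodrigues(m["rvec"])[0];c=-R.T@m["tvec"]
    p=cv2.undistortPoints(np.array([[uv]],float),K,m["distortion"])[0,0]
    d=R.T@np.array([*p,1]);return c+d*(z-c[2])/d[2]
def proj(n,P):
    m=ctrl.camera_model(n);K=np.array([[m["fx"],0,m["cx"]],[0,m["fy"],m["cy"]],[0,0,1]])
    return cv2.projectPoints(np.array(P,float).reshape(-1,3),m["rvec"],m["tvec"],K,m["distortion"])[0][:,0]
E
python3 - <<'E'
from h import *
im=cv2.imread("pics/top0.png")
for uv in [(204,191),(238,193),(272,194)]: print(uv,ray("top",uv,.115).round(4))
for uv in [(206,165),(240,167),(273,168)]: print("tag",ray("top",uv,.097).round(4))
for uv in [(134,138),(304,144),(304,217),(131,212)]: print("cor",ray("top",uv,.07).round(4))
cv2.imwrite("pics/c1.png",cv2.resize(im[130:225,125:315],None,fx=4,fy=4,interpolation=cv2.INTER_CUBIC))
s=cv2.imread("pics/side0.png")
cv2.imwrite("pics/c2.png",cv2.resize(s[140:250,180:310],None,fx=5,fy=5,interpolation=cv2.INTER_CUBIC))
E
```

```text
(204, 191) [0.506  0.1344 0.115 ]
(238, 193) [0.5035 0.056  0.115 ]
(272, 194) [ 0.5033 -0.0224  0.115 ]
tag [0.5687 0.1335 0.097 ]
tag [0.5662 0.0534 0.097 ]
tag [ 0.566  -0.0245  0.097 ]
cor [0.6337 0.3136 0.07  ]
cor [ 0.6306 -0.1007  0.07  ]
cor [ 0.4529 -0.1035  0.07  ]
cor [0.4539 0.3122 0.07  ]
```

View pics/c1.png

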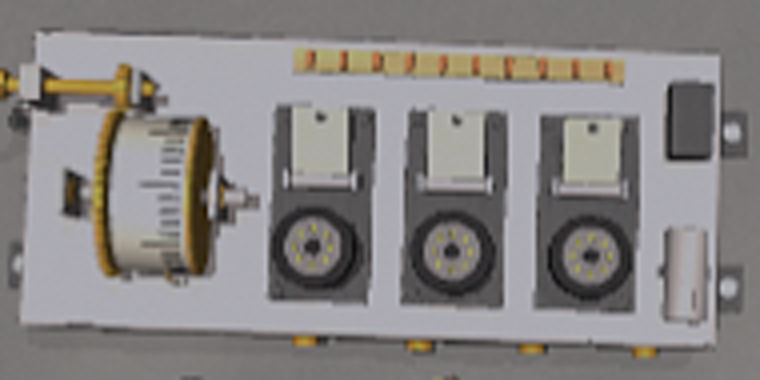

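View pics/c2.png

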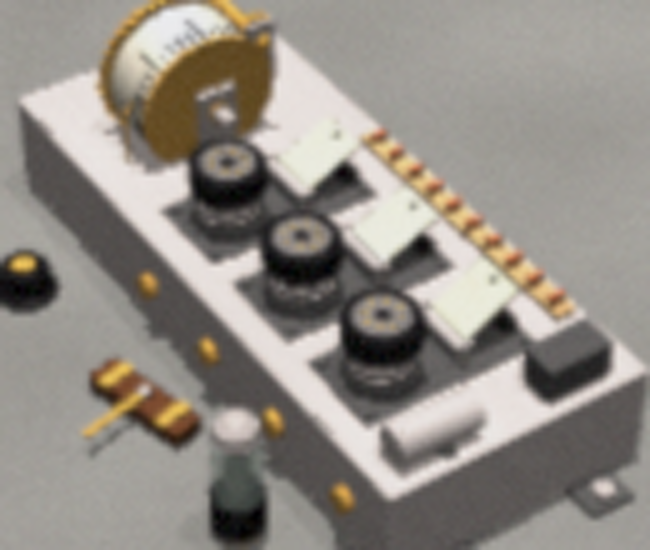

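Emit:
{"op": "play_rows", "data": {
  "commands": [
    [0,0,0,0,0,-6.3,1],
    [0,0,0,0,0,-6.3,1],
    [0,0,0,0,0,-6.3,1],
    [0,0,0,0,0,-6.2,1],
    [-0.017,-0.0226,0,0,0,0,1],
    [-0.017,-0.0226,0,0,0,0,1],
    [-0.017,-0.0226,0,0,0,0,1],
    [-0.017,-0.0226,0,0,0,0,1],
    [-0.017,-0.0226,0,0,0,0,1],
    [-0.017,-0.0226,0,0,0,0,1],
    [-0.017,-0.0226,0,0,0,0,1],
    [-0.017,-0.0226,0,0,0,0,1],
    [-0.017,-0.0226,0,0,0,0,1],
    [-0.017,-0.0226,0,0,0,0,1],
    [-0.017,-0.0226,0,0,0,0,1],
    [-0.017,-0.0226,0,0,0,0,1],
    [-0.017,-0.0226,0,0,0,0,1],
    [-0.017,-0.0226,0,0,0,0,1],
    [-0.017,-0.0226,0,0,0,0,1],
    [-0.017,-0.0226,0,0,0,0,1]
  ],
  "force": 10
}}

```text
time_s: 1.77
ee_pos: [0.5058, 0.1353, 0.2052]
eef_rot: [-3.142, -0.0, -3.141]
force: [0.2, 0.4, 0.2]
grip_width: 0.0004
grip_force: 0.0
```

Emit:
{"op": "play_rows", "data": {
  "commands": [
    [0,0,0.02,0,0,0,1],
    [0,0,0.02,0,0,0,1],
    [0,0,0.02,0,0,0,1],
    [0,0,0.02,0,0,0,1],
    [0,0,0,0,0,0,1],
    [0,0,0,0,0,0,1]
  ]
}}

```text
time_s: 2.27
ee_pos: [0.5049, 0.1365, 0.1251]
eef_rot: [-3.141, -0.002, -3.141]
force: [0.4, 0.2, -0.1]
grip_width: 0.0004
grip_force: 0.0
```

```bash
python3 - <<'E'
from h import *
s=ctrl.camera("side");o=ctrl.get_obs();print(o["ee_pos"],o["force"],proj("side",[o["ee_pos"],[.505,.1355,.115]]))
cv2.imwrite("pics/c3.png",cv2.resize(s[100:250,180:310],None,fx=4,fy=4,interpolation=cv2.INTER_CUBIC))
E
```

```text
[0.50549366 0.13667487 0.12618518] [0.71369026 0.62022521 0.40596341] [[226.33595077 168.56411946]
 [226.49065635 171.81271451]]
```

View pics/c3.png

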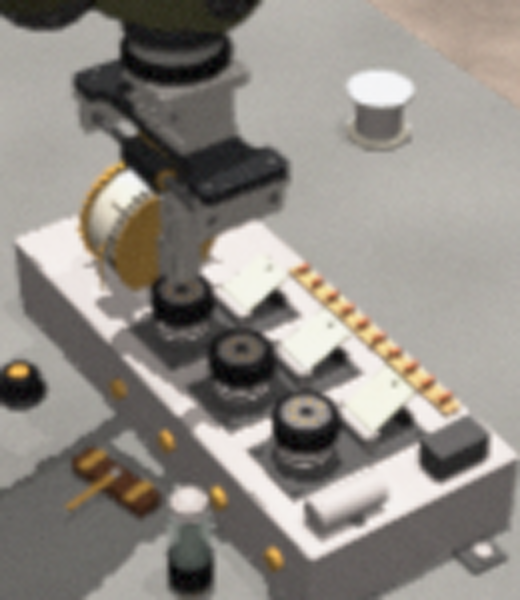

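The closed fingertip is centred over pad 1, at crop (183,278), and the gripper is clear of the dial. Next is the 10 mm press.

Emit:
{"op": "play_rows", "data": {
  "commands": [
    [0,0,0.005,0,0,0,1],
    [0,0,0.005,0,0,0,1],
    [0,0,0.003,0,0,0,1],
    [0,0,0.003,0,0,0,1],
    [0,0,0.002,0,0,0,1],
    [0,0,0.002,0,0,0,1],
    [0,0,0,0,0,0,1],
    [0,0,0,0,0,0,1],
    [0,0,0,0,0,0,1],
    [0,0,0,0,0,0,1]
  ]
}}

```text
time_s: 3.15
ee_pos: [0.5055, 0.1367, 0.1058]
eef_rot: [3.141, 0.001, -3.141]
force: [-0.2, 0.5, 5.7]
grip_width: 0.0005
grip_force: 2.7
```

Emit:
{"op": "play_rows", "data": {
  "commands": [
    [0,0,0,0,0,0,1],
    [0,0,0,0,0,0,1]
  ]
}}

```text
time_s: 3.32
ee_pos: [0.5055, 0.1367, 0.1059]
eef_rot: [3.141, 0.001, -3.141]
force: [-1.0, 0.0, 5.6]
grip_width: 0.0001
grip_force: 2.7
```

Emit:
{"op": "play_rows", "data": {
  "commands": [
    [0,0,0,0,0,0,1],
    [0,0,0,0,0,0,1]
  ]
}}

```text
time_s: 3.48
ee_pos: [0.5055, 0.1367, 0.1059]
eef_rot: [3.141, 0.001, -3.141]
force: [-0.8, -0.2, 4.8]
grip_width: 0.0004
grip_force: 2.7
```

Emit:
{"op": "play_rows", "data": {
  "commands": [
    [0,0,-0.01,0,0,0,1],
    [0,0,-0.015,0,0,0,1],
    [0,-0.02,0,0,0,0,1],
    [0.001,-0.02,0,0,0,0,1],
    [0,-0.02,0,0,0,0,1],
    [0,-0.02,0,0,0,0,1],
    [0,0,0,0,0,0,1],
    [0,0,0.005,0,0,0,1],
    [0,0,0.005,0,0,0,1],
    [0,0,0.005,0,0,0,1],
    [0,0,0.003,0,0,0,1],
    [0,0,0.003,0,0,0,1],
    [0,0,0.002,0,0,0,1],
    [0,0,0.002,0,0,0,1],
    [0,0,0,0,0,0,1],
    [0,0,0,0,0,0,1],
    [0,0,0,0,0,0,1],
    [0,0,0,0,0,0,1]
  ]
}}

```text
time_s: 4.98
ee_pos: [0.5043, 0.0566, 0.1056]
eef_rot: [3.142, 0.0, -3.141]
force: [-0.9, 1.9, 2.5]
grip_width: 0.0003
grip_force: 1.1
```

Emit:
{"op": "play_rows", "data": {
  "commands": [
    [0,0,0,0,0,0,1],
    [0,0,0,0,0,0,1]
  ]
}}

```text
time_s: 5.15
ee_pos: [0.5044, 0.0566, 0.1056]
eef_rot: [3.142, 0.0, -3.141]
force: [-0.6, 1.6, 2.4]
grip_width: 0.0005
grip_force: 1.1
```

Emit:
{"op": "play_rows", "data": {
  "commands": [
    [0,0,0,0,0,0,1],
    [0,0,0,0,0,0,1]
  ]
}}

```text
time_s: 5.32
ee_pos: [0.5044, 0.0566, 0.1055]
eef_rot: [3.142, 0.0, -3.141]
force: [-0.7, 2.9, 2.4]
grip_width: 0.0003
grip_force: 1.1
```

Emit:
{"op": "play_rows", "data": {
  "commands": [
    [0,0,-0.01,0,0,0,1],
    [0,0,-0.015,0,0,0,1],
    [0,-0.02,0,0,0,0,1],
    [0.001,-0.02,0,0,0,0,1],
    [0,-0.02,0,0,0,0,1],
    [0,-0.02,0,0,0,0,1],
    [0,0,0,0,0,0,1],
    [0,0,0.005,0,0,0,1],
    [0,0,0.005,0,0,0,1],
    [0,0,0.005,0,0,0,1],
    [0,0,0.003,0,0,0,1],
    [0,0,0.003,0,0,0,1],
    [0,0,0.002,0,0,0,1],
    [0,0,0.002,0,0,0,1],
    [0,0,0,0,0,0,1],
    [0,0,0,0,0,0,1],
    [0,0,0,0,0,0,1],
    [0,0,0,0,0,0,1]
  ]
}}

```text
time_s: 6.82
ee_pos: [0.5032, -0.0228, 0.1057]
eef_rot: [3.141, -0.0, -3.141]
force: [-3.3, 4.5, 7.7]
grip_width: 0.0005
grip_force: 3.5
```

Emit:
{"op": "play_rows", "data": {
  "commands": [
    [0,0,0,0,0,0,1],
    [0,0,0,0,0,0,1]
  ]
}}

```text
time_s: 6.98
ee_pos: [0.5032, -0.0228, 0.1057]
eef_rot: [3.141, -0.0, -3.141]
force: [-4.0, 4.0, 6.9]
grip_width: 0.0007
grip_force: 3.5
```

Emit:
{"op": "play_rows", "data": {
  "commands": [
    [0,0,0,0,0,0,1],
    [0,0,0,0,0,0,1]
  ]
}}

```text
time_s: 7.15
ee_pos: [0.5032, -0.0228, 0.1057]
eef_rot: [3.141, -0.0, -3.141]
force: [-3.6, 3.4, 6.3]
grip_width: 0.0006
grip_force: 3.5
```

Emit:
{"op": "play_rows", "data": {
  "commands": [
    [0,0,-0.01,0,0,0,1],
    [0,0,-0.02,0,0,0,1],
    [0,0,0,0,0,0,1],
    [0,0,0,0,0,0,1],
    [0,0,0,0,0,0,1]
  ]
}}

```text
time_s: 7.57
ee_pos: [0.5031, -0.0234, 0.135]
eef_rot: [-3.142, -0.0, -3.141]
force: [-0.8, -0.5, -0.1]
grip_width: 0.0006
grip_force: 0.0
```

Emit:
{"op": "play_rows", "data": {
  "commands": [
    [0,0,0,0,0,0,1],
    [0,0,0,0,0,0,1]
  ]
}}

```text
time_s: 7.73
ee_pos: [0.503, -0.0234, 0.1348]
eef_rot: [3.142, -0.001, -3.141]
force: [-0.5, 0.1, -0.2]
grip_width: 0.0001
grip_force: 0.0
```

The force sensor reads about 0 when free. The pads pushed back with about 5.4, 2.4 and 7 N, so the middle mount is the soft one and its tag goes down.

Emit:
{"op": "play_rows", "data": {
  "commands": [
    [-0.0175,0.0195,0,0,0,0,1],
    [-0.0175,0.0195,0,0,0,0,1],
    [-0.0175,0.0195,0,0,0,0,1],
    [-0.0175,0.0195,0,0,0,0,1],
    [0,0,0,0,0,0,1],
    [0,0,0.01,0,0,0,1],
    [0,0,0.01,0,0,0,1],
    [0,0,0.006,0,0,0,1],
    [0,0,0.005,0,0,0,1],
    [0,0,0.005,0,0,0,1],
    [0,0,0.005,0,0,0,1],
    [0,0,0.004,0,0,0,1],
    [0,0,0.003,0,0,0,1],
    [0,0,0.002,0,0,0,1],
    [0,0,0,0,0,0,1],
    [0,0,0,0,0,0,1],
    [0,0,0,0,0,0,1]
  ]
}}

```text
time_s: 9.15
ee_pos: [0.5734, 0.0546, 0.0856]
eef_rot: [3.142, 0.0, -3.141]
force: [0.3, -0.6, -0.6]
grip_width: 0.0005
grip_force: 0.0
```

Emit:
{"op": "play_rows", "data": {
  "commands": [
    [0,0,0.001,0,0,0,1],
    [0,0,0.001,0,0,0,1],
    [0,0,0,0,0,0,1],
    [0,0,0,0,0,0,1],
    [0,0,0,0,0,0,1]
  ]
}}

```text
time_s: 9.57
ee_pos: [0.5735, 0.0547, 0.0845]
eef_rot: [3.142, 0.001, -3.141]
force: [-4.5, -0.4, 10.3]
grip_width: 0.0006
grip_force: 5.3
```

Force rose to 10 N at 84.5 mm, so the tag is on its rest. I'll lift clear, back off towards the robot and check.

Emit:
{"op": "play_rows", "data": {
  "commands": [
    [0,0,-0.01,0,0,0,1],
    [0,0,-0.03,0,0,0,1],
    [0,0,-0.04,0,0,0,1],
    [0,0,-0.04,0,0,0,1],
    [0.03,0,-0.02,0,0,0,1],
    [0.03,0,0,0,0,0,1],
    [0.03,0,0,0,0,0,1],
    [0.03,0,0,0,0,0,1],
    [0.03,0,0,0,0,0,1],
    [0.03,0,0,0,0,0,1],
    [0,0,0,0,0,0,1],
    [0,0,0,0,0,0,1]
  ]
}}

```text
time_s: 10.57
ee_pos: [0.3929, 0.0546, 0.2245]
eef_rot: [3.141, 0.002, -3.141]
force: [0.8, -0.1, 0.2]
grip_width: 0.0003
grip_force: 0.0
```

```bash
python3 - <<'E'
from h import *
s=ctrl.camera("side");o=ctrl.get_obs();print(o["ee_pos"],o["force"])
cv2.imwrite("pics/c4.png",cv2.resize(s[120:300,140:350],None,fx=3,fy=3,interpolation=cv2.INTER_CUBIC))
E
```

```text
[0.39362922 0.05459744 0.22426501] [-0.01348392 -0.21854284  0.45752234]
```

View pics/c4.png

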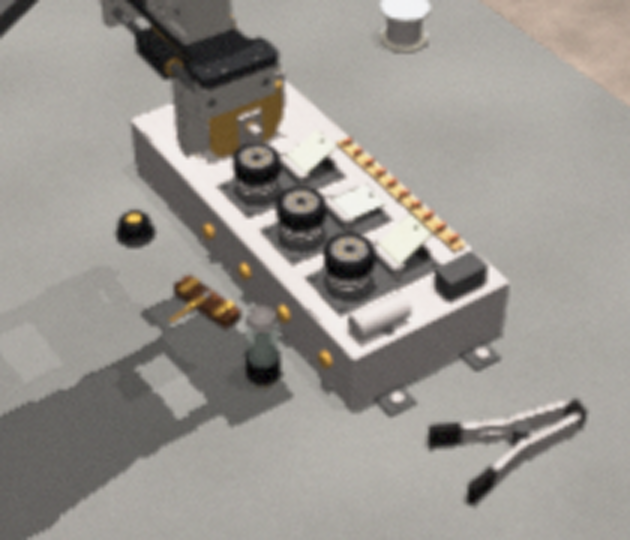

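The middle tag, at crop (355,203), is flat and the other two are still up. The pads are back up, the loose parts haven't moved, and the arm is clear.

```bash
python3 -c "
from station import ctrl
print(ctrl.hand_in())"
```

```text
the job is handed in; nothing more can be done
None
```

I pressed all three pads in order from the crank end (about 5.4, 2.4 and 7 N), so the middle mount is the softest; its tag is down flat, the other two are up, and the job is handed in (no verdict was returned).

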